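Load a sample jar through the sprung gate of the jar reader

TASK

Put the red-capped sample jar into the jar reader: slide it in upright through the spring gate from the open end, pushing the gate aside with it, and on down the lane until the yellow sensing plate is felt and pushed in to the end of its travel. Then let go and leave the jar standing in the lane with the gate swung fully shut behind it. Be gentle, the jar is glass (never more than 25 N against the reader, and no more than 15 N on the plate, whose spring needs less than half of that), and leave the other jars and the brass weight where they are.

Things in the scene. Friction and masses are not known exactly. Their poses are not given: they have to be found in the camera images.
- red_jar_centre (a point): centre, half-way up, of the loose glass jar with the red screw cap: 80 mm tall, body 54 mm in diameter up to about 60 mm, cap 46 mm in diameter from 58 to 79 mm above the underside; about 0.14 kg, z axis up. Gripped on the cap about 68 mm above the underside, the fingers pass over the walls and the gate of the reader
- black_jar_centre (a point): centre, half-way up, of a like jar with a black cap (54 mm diameter, 80 mm tall), loose; to be left alone
- yellow_jar_centre (a point): centre, half-way up, of a like jar with a yellow cap (56 mm diameter, 90 mm tall), loose; to be left alone
- brass_weight_centre (a point): centre of a loose brass weight with a knob, 32 mm diameter, 42 mm tall; to be left alone
- chiller_corner (a point): the top front corner, to the right, of the tall beige chiller cabinet that stands fixed behind the middle of the worktop: its front (with a knob at z = 267 mm sticking out) lies at this x, it runs 300 mm to the left (+y) and 320 mm back (+x) from here and stands 352 mm tall; keep the wrist and gripper clear of it
- lane: jar reader, fixed: an open-topped lane on a grey base plate 350 x 116 mm, 6 mm thick (jars slide on its top). Origin on the worktop under the gate line (x = 0), x inward along the lane from its open end, y left, z up. The orange gate closes it at x = 0. A jar keeps the gate from shutting until its centre is beyond x = 82 to 88 mm
- apron (a point): point on the top of the reader's base plate, 60 mm before the gate, on the lane's line (y = 0): middle of the free apron where a jar can be set down before it is pushed in; flared guides begin 27 mm further in. Axes as the reader's
- lane_wall (a point): middle of the top inner edge of the right wall of the lane (x = 105, y = -32, z = 46 mm of the reader). The left wall's inner face is at y = +38 mm; both walls are 40 mm tall, 8 mm thick and run from the gate to x = 210 mm; at the entry they flare out to about 90 mm
- gate_hinge (a point): middle of the gate's upright hinge axis, at x = 0, y = +34, z = 27 mm of the reader (left side). The gate's panel is 62 mm long (free edge at y = -28 mm when shut), 4 to 6 mm thick, from z = 10 to 44 mm of the reader
- gate (a joint): opening angle of the orange gate, rad: 0 shut, 1.5 wide open. It opens only inward (counter-clockwise seen from above); a spring (0.05 N m shut, 0.08 N m per rad more) swings it shut. It resists a jar pushed along mid-lane with 1.5 to 4 N and presses it towards the right wall
- plate_zone (a point): fixed mark on the reader at the middle of the range where the front of the yellow sensing plate may stand (x = 139 mm of the reader): the plate sits on a black block (top at z = 44 mm, knob to 50 mm) set anywhere over 40 mm, setting not reported, so its front is 20 mm before to 20 mm beyond this point. Plate 58 mm wide, 32 mm tall
- plate (a joint): travel of the yellow sensing plate, m: 0 at rest, 0.006 fully in against a hard stop, along +x of the reader; its spring needs 2.1 N to start and 6.3 N at full travel, and slowly pushes the plate back out when let go, with a jar that stands free

How it is judged:
By the outcome, as a careful person would: the job done as asked, in the order asked, and still so for the second after the job is handed in, with the robot touching nothing.
It also fails if it takes over 64 s, if anything falls off the work surface, if the arm or the gripper's body presses on something with over 40 N, if the wrist force passes 120 N, or if a joint passes its speed limit or range.

ROBOT

A 7-joint arm with a two-finger parallel gripper is mounted at the origin on a cart in front of the work surface, level with it; the furniture and walls round the work are solid. World frame = base frame: x ahead of the robot, y to its left, z up, the work surface at z = 0. Lengths are in m, angles in degrees, forces in N, time in s.
With the tool pointing down it reaches from about 0.425 to 0.875 m from the base axis. Payload 4.7 kg.
Tool frame: the origin (TCP) lies between the finger pads; the fingertips stand 22 mm ahead of it and the grasp point (between the pads) lies 3 mm ahead of it; z points along the fingers, y is the line along which they close (so a half turn about z gives the same grasp; the last joint's range is limited). The gripper opens to 87 mm and grips with 3 to 60 N. Pads are 19 mm wide; open, the fingers measure 117 mm over their backs; the gripper's body (75 mm by 190 mm) begins 51 mm behind the grasp point.
Start: joints at [76.037, 18.392, -4.016, 83.108, 1.295, 78.541, -3.26], TCP at [0.166, -0.629, 0.245] pointing down, gripper open.
Joint ranges: [-163.93, 163.93], [-17.29, 119.83], [-79.2, 71.16], [3.27, 140.29], [-89.18, 269.18], [5.43, 117.66], [-154.24, 154.24]. Speed limits (degrees/s): [147.25, 147.25, 180, 180, 180, 180, 180].

INTERFACE

Orientations are given as [roll, pitch, yaw] about the fixed x, y, z axes, in that order (R = Rz(yaw) Ry(pitch) Rx(roll)).
In Python, from cell import env gives the robot as it stands.
- The arm moves only by the tool drive_tool, never from a script. Its argument "moves" is a list of rows, each a list of 3 entries, a list of its own where there are three numbers: the shift along the tool's x, y, z in mm, then the turn, a rotation vector about the tool's x, y, z in rad, then the closure, from 0 (fully open) to 1 (shut). In form: [[[x, y, z], [wx, wy, wz], jaw], ...]. A call has 1 to 12 rows; each row shifts and turns the commanded pose from where the row before left it, along the tool's axes as they then stand; what a row does not reach is not made up. A row lasts 1/12 s, in which the tool goes at most 41.7 mm and 7.16 degrees, less where a joint would pass 70% of its speed; a pose out of reach is approached as far as the arm can. A call with a gripper value outside its range is refused whole. The fingers move at their own pace and stop on an object; "newtons" is the grip in N (left out, the last holds). Time passes only in rows, so rows that do not move let the fingers close. It gives the time, the measured TCP pose, the force, the opening and the grip force at its end, in the units of the state.
- env.get_obs(): the state, without advancing time (a new reading comes with each control period).
- env.read_camera(name): name is "scene" or "top" or "wrist"; returns (picture, depth): 420x560x3 uint8, blue, green, red; 420x560 float32, m along the optical axis (not along the pixel's ray), 0 where there is no reading.
- env.get_calibration(name): a dict with "fx", "fy", "cx", "cy" (pixels), "T" (4x4, takes a point from camera to world coordinates). Camera axes: x right, y down, z forward; pixel columns grow to the right and rows downward; lengths in m; the calibration is good to about 2 mm. The wrist camera is an equidistant fisheye: a pixel r from the principal point sees the ray r / f radians off the axis. A picture is of the moment at which its call begins: read the wrist's pose just before it. get_calibration takes no time and is no camera call; for the wrist camera it gives the pose at the moment of the call.
- env.sign_off(): hands the job in; it is judged then, once.
The state is a dict: "time_s": time; "qpos": joint angles; "joint_velocities": joint speeds; "effort": joint torques, N m; "tool_pos": TCP position; "tool_rot": TCP orientation; "force": force on the tool from outside, world axes, zero at the start; "wrist_torque": the same for the moment, N m; "grip_width": finger opening in m; "grasp_force": force on a finger pad.
Only numpy, scipy, OpenCV 4.12 (cv2) and the standard library are available. Lean on these libraries where they do the work, as an engineer would, in place of code of your own. Each camera call takes 0.05 s, during which the arm holds its last target. There are 200 camera calls.

## Working session

There is one attempt and no reset: what is moved stays moved. The work goes in short steps, Python scripts to look and compute and a tool call to move; the robot and the scene stay as the last step left them, time stands still between calls to the robot, and variables do not carry over. Pictures are saved under pics/ and viewed, at most 10 in all, crops included, and the job is handed in when it is done.

Besides the shell and the picture viewer there is one more tool, called in YAML: its name, and indented under it one key for each argument. drive_tool: Moves the arm, as the interface text tells. Its arguments: {"type":"object","properties":{"moves":{"type":"array"},"newtons":{"type":"number"}},"required":["moves"]}

```bash
mkdir -p pics
python3 - <<'E'
from cell import env
import cv2,numpy as np
for n in("scene","top"):
    p,d=env.read_camera(n);cv2.imwrite(f"pics/{n}0.png",p);np.save(f"pics/{n}0.npy",d)
    c=env.get_calibration(n);print(n,{k:np.round(v,3).tolist() for k,v in c.items()})
print(env.get_obs())
E
```

```text
scene {'fx': 420.639, 'fy': 420.639, 'cx': 275.345, 'cy': 205.988, 'T': [[0.716, -0.435, 0.546, -0.273], [-0.698, -0.425, 0.576, -0.929], [-0.018, -0.793, -0.608, 1.086], [0.0, 0.0, 0.0, 1.0]]}
top {'fx': 444.706, 'fy': 444.706, 'cx': 281.551, 'cy': 205.903, 'T': [[-0.115, -0.973, 0.199, 0.272], [-0.993, 0.113, -0.02, -0.106], [-0.003, -0.2, -0.98, 1.343], [0.0, 0.0, 0.0, 1.0]]}
{'time_s': 0.1, 'qpos': array([76.03874281, 18.43522344, -4.01599357, 83.16682931,  1.29626166,
       78.54075783, -3.26114086]), 'joint_velocities': array([ 0.08822111,  0.04591761,  0.03923891, -0.059833  ,  0.00564562,
        0.02641752, -0.01867105]), 'effort': array([-3.70612179e-04, -4.92574167e+01, -4.05976865e-01, -3.13398564e+01,
       -6.40632631e-02,  3.95077514e-02,  1.00474333e-04]), 'tool_pos': array([ 0.16553878, -0.6281037 ,  0.24357575]), 'tool_rot': array([-1.79902492e+02,  6.48330370e-03,  1.47703827e+01]), 'force': array([-0.18005164,  0.05802328, -0.45137792]), 'wrist_torque': array([-0.03482162,  0.00993442, -0.03559157]), 'grasp_force': 0.0, 'grip_width': 0.08684926319754006}
```

View pics/scene0.png

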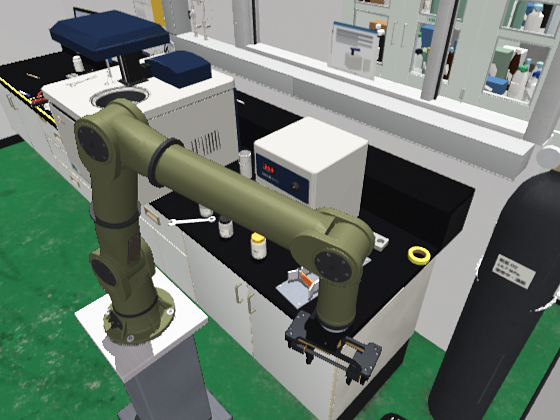

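View pics/top0.png

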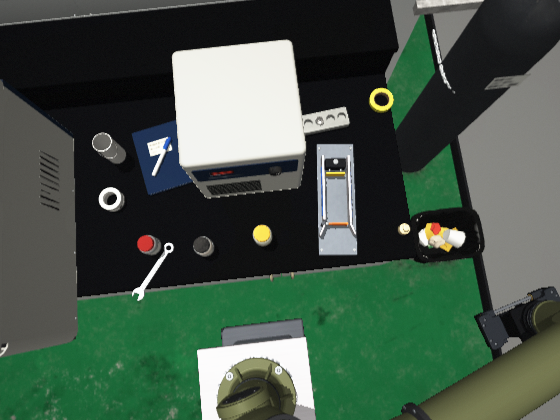

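Top view: red jar near (148,244), black (204,245), yellow (262,235), brass weight (404,229). The reader is at columns 317–356, rows 145–255, with the gate near (337,224) and the plate near (336,173). I'll measure these next.

```bash
cat > h.py <<'E'
from cell import env
import cv2,numpy as np
def world(d,c):
    v,u=np.mgrid[:d.shape[0],:d.shape[1]]
    P=np.stack([(u-c["cx"])/c["fx"]*d,(v-c["cy"])/c["fy"]*d,d],-1)
    return P@c["T"][:3,:3].T+c["T"][:3,3]
E
python3 - <<'E'
from h import *
p=cv2.imread("pics/top0.png");d=np.load("pics/top0.npy");W=world(d,env.get_calibration("top"))
hsv=cv2.cvtColor(p,cv2.COLOR_BGR2HSV);H,S,V=cv2.split(hsv)
def box(u0,u1,v0,v1):
    m=np.zeros(H.shape,bool);m[v0:v1,u0:u1]=1;return m&(d>0)
def rep(n,m):
    q=W[m];print(n,len(q),np.round(np.median(q,0),4),np.round(np.percentile(q,[2,98],axis=0),3).tolist())
rep("table",box(230,300,245,262)&(V<40))
for n,b,z in(("red",(130,170,228,262),.07),("black",(188,220,230,262),.07),("yel",(248,278,220,250),.08),("brass",(392,416,218,240),.02)):
    m=box(*b)&(W[...,2]>z); q=W[m][:,:2]
    print(n,cv2.minEnclosingCircle(q.astype(np.float32)));rep(n,m)
rep("gate",box(320,356,215,232)&(S>150)&(H<20)&(V>120))
rep("plate",box(320,356,160,185)&(S>150)&(H>18)&(H<35)&(V>120))
m=box(310,365,138,260)&(W[...,2]>.001)&(W[...,2]<.07);r=cv2.minAreaRect(W[m][:,:2].astype(np.float32));print("base",r)
print(np.round(cv2.boxPoints(r),4).tolist())
cab=box(175,300,50,165)&(W[...,2]>.335);rep("cab",cab);r=cv2.minAreaRect(W[cab][:,:2].astype(np.float32));print(np.round(cv2.boxPoints(r),4).tolist())
cv2.imwrite("pics/crop.png",cv2.resize(p[130:270,300:420],None,fx=4,fy=4,interpolation=cv2.INTER_CUBIC))
E
```

```text
table 1175 [ 0.4065 -0.0662  0.001 ] [[0.376, -0.166, -0.005], [0.437, 0.035, 0.007]]
red ((0.46714872121810913, 0.26808515191078186), 0.024498162791132927)
red 217 [0.467  0.2669 0.0809] [[0.446, 0.247, 0.071], [0.488, 0.288, 0.086]]
black ((0.4451228082180023, 0.10944714397192001), 0.02370367757976055)
black 216 [0.4449 0.1092 0.0808] [[0.424, 0.088, 0.071], [0.466, 0.131, 0.086]]
yel ((0.45689693093299866, -0.06579968333244324), 0.024403901770710945)
yel 221 [ 0.4559 -0.066   0.0908] [[0.435, -0.087, 0.084], [0.478, -0.045, 0.096]]
brass ((0.4309884011745453, -0.49037662148475647), 0.016300441697239876)
brass 91 [ 0.4297 -0.4877  0.0274] [[0.417, -0.505, 0.022], [0.446, -0.476, 0.045]]
gate 37 [ 0.465  -0.2929  0.0404] [[0.462, -0.317, 0.025], [0.468, -0.267, 0.05]]
plate 71 [ 0.6195 -0.3071  0.0322] [[0.616, -0.333, 0.014], [0.624, -0.28, 0.047]]
base ((0.5530370473861694, -0.3089959919452667), (0.17173562943935394, 0.3851105570793152), 82.62142944335938)
[[0.35100001096725464, -0.3693999946117401], [0.7329999804496765, -0.4189000129699707], [0.7549999952316284, -0.24860000610351562], [0.37310001254081726, -0.19910000264644623]]
cab 13685 [ 0.7275 -0.0453  0.3531] [[0.595, -0.189, 0.348], [0.871, 0.091, 0.357]]
[[0.5759999752044678, -0.18729999661445618], [0.869700014591217, -0.2092999964952469], [0.8920000195503235, 0.08860000222921371], [0.5982999801635742, 0.11060000211000443]]
```

View pics/crop.png

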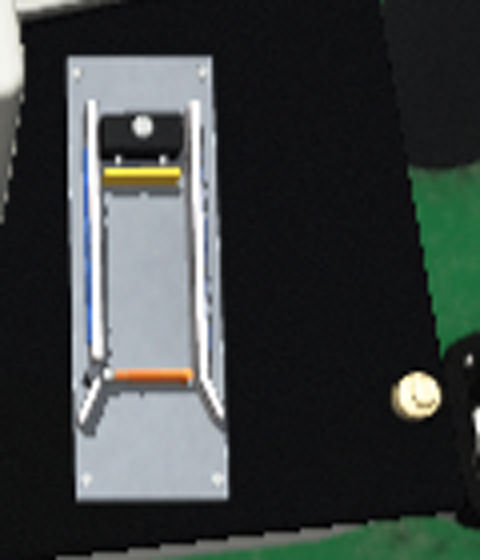

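Crop (4×): base edges run (67,57)→(77,500) on the left and (213,55)→(228,498) on the right. The gate spans (113,377)–(192,375) and the plate (105,173)–(180,173). Next: the lane frame.

```bash
cat >> h.py <<'E'
def onplane(u,v,z,n="top"):
    c=env.get_calibration(n);r=c["T"][:3,:3]@np.array([(u-c["cx"])/c["fx"],(v-c["cy"])/c["fy"],1]);o=c["T"][:3,3]
    return o+r*(z-o[2])/r[2]
E
python3 - <<'E'
from h import *
f=lambda a,b,z:onplane(300+(a-1.5)/4,130+(b-1.5)/4,z)
lb,lf,rb,rf=[f(a,b,.006) for a,b in((67,57),(77,500),(213,55),(228,498))]
for n,q in zip(("lb","lf","rb","rf"),(lb,lf,rb,rf)):print(n,q.round(4))
print(np.linalg.norm(lb-lf),np.linalg.norm(rb-rf),np.linalg.norm(lb-rb),np.linalg.norm(lf-rf))
for a,b in((lf,lb),(rf,rb),((lf+rf)/2,(lb+rb)/2)):print("yaw",np.degrees(np.arctan2(b[1]-a[1],b[0]-a[0])))
p=cv2.imread("pics/top0.png");d=np.load("pics/top0.npy");W=world(d,env.get_calibration("top"))
Z=W[...,2];m=(Z>.003)&(Z<.02)&(d>0);m[:,:310]=0;m[:,365:]=0;m[:140]=0;m[262:]=0
V=cv2.cvtColor(p,cv2.COLOR_BGR2HSV)[...,2];m&=V>120
r=cv2.minAreaRect(W[m][:,:2].astype(np.float32));print(r)
print("gate ends top",f(113,374,.044),f(192,372,.044)," plate top",f(105,170,.038),f(180,170,.038))
print("walls inner top L",f(97,105,.046),f(102,355,.046),"R",f(190,105,.046),f(197,370,.046))
E
```

```text
lb [ 0.7297 -0.2656  0.006 ]
lf [ 0.3826 -0.2275  0.006 ]
rb [ 0.718  -0.3804  0.006 ]
rf [ 0.371  -0.3402  0.006 ]
0.349235204388826 0.34930744979797357 0.11530373412904005 0.11332118357417506
yaw -6.26977489994777
yaw -6.594896340380941
yaw -6.432352432734336
((0.5504918694496155, -0.30254504084587097), (0.11443132162094116, 0.34841132164001465), 83.60767364501953)
gate ends top [ 0.46858665 -0.26273274  0.044     ] [ 0.46332766 -0.32095608  0.044     ]  plate top [ 0.62589192 -0.27873427  0.038     ] [ 0.6192904  -0.33537233  0.038     ]
walls inner top L [ 0.67529795 -0.27854092  0.046     ] [ 0.48333213 -0.2563396   0.046     ] R [ 0.66709261 -0.348873    0.046     ] [ 0.46408848 -0.32450772  0.046     ]
```

drive_tool:
  moves:
    - [[0,0,0],[0,0,0],0]
  newtons: 18

```text
time_s: 0.18
tool_pos: [0.1656, -0.6282, 0.2438]
tool_rot: [-179.9, 0.0, 14.8]
force: [0.1, 0.2, -0.1]
grip_width: 0.0871
grasp_force: 0.0
```

```bash
cat > plan.py <<'E'
from h import *
import sys,json
def plan(wps,smax=40.,step_yaw=.1):
    """rows in tool axes (tool down) from the present pose through world waypoints (x,y,z,yaw)"""
    o=env.get_obs();P=np.array([*o["tool_pos"],o["tool_rot"][2]]);rows=[]
    for w in wps:
        w=np.array(w,float);n=int(np.ceil(max(np.linalg.norm(w[:3]-P[:3])*1000/smax,np.radians(abs(w[3]-P[3]))/step_yaw,1)))
        dp=(w-P)/n
        for i in range(n):
            y=np.radians(P[3]+i*dp[3]);c,s=np.cos(y),np.sin(y)
            rows.append([[round(1e3*v,0) for v in(c*dp[0]+s*dp[1],s*dp[0]-c*dp[1],-dp[2])],[0,0,round(-np.radians(dp[3]),3)]])
        P=w
    for r in rows:print(r)
if __name__=="__main__":plan(json.loads(sys.argv[1]))
E
python3 plan.py '[[0.40,-0.33,0.244,41],[0.44,-0.05,0.244,61],[0.467,0.267,0.244,83.6]]'
```

```text
[[np.float64(30.0), np.float64(-23.0), np.float64(-0.0)], [0, 0, np.float64(-0.046)]]
[[np.float64(31.0), np.float64(-21.0), np.float64(-0.0)], [0, 0, np.float64(-0.046)]]
[[np.float64(32.0), np.float64(-20.0), np.float64(-0.0)], [0, 0, np.float64(-0.046)]]
[[np.float64(33.0), np.float64(-18.0), np.float64(-0.0)], [0, 0, np.float64(-0.046)]]
[[np.float64(34.0), np.float64(-17.0), np.float64(-0.0)], [0, 0, np.float64(-0.046)]]
[[np.float64(35.0), np.float64(-15.0), np.float64(-0.0)], [0, 0, np.float64(-0.046)]]
[[np.float64(35.0), np.float64(-14.0), np.float64(-0.0)], [0, 0, np.float64(-0.046)]]
[[np.float64(36.0), np.float64(-12.0), np.float64(-0.0)], [0, 0, np.float64(-0.046)]]
[[np.float64(36.0), np.float64(-11.0), np.float64(-0.0)], [0, 0, np.float64(-0.046)]]
[[np.float64(37.0), np.float64(-9.0), np.float64(-0.0)], [0, 0, np.float64(-0.046)]]
[[np.float64(27.0), np.float64(-23.0), np.float64(-0.0)], [0, 0, np.float64(-0.044)]]
[[np.float64(28.0), np.float64(-22.0), np.float64(-0.0)], [0, 0, np.float64(-0.044)]]
[[np.float64(29.0), np.float64(-21.0), np.float64(-0.0)], [0, 0, np.f
[... 430 characters left out ...]
loat64(-0.044)]]
[[np.float64(36.0), np.float64(-16.0), np.float64(-0.0)], [0, 0, np.float64(-0.049)]]
[[np.float64(37.0), np.float64(-14.0), np.float64(-0.0)], [0, 0, np.float64(-0.049)]]
[[np.float64(38.0), np.float64(-13.0), np.float64(-0.0)], [0, 0, np.float64(-0.049)]]
[[np.float64(38.0), np.float64(-11.0), np.float64(-0.0)], [0, 0, np.float64(-0.049)]]
[[np.float64(39.0), np.float64(-9.0), np.float64(-0.0)], [0, 0, np.float64(-0.049)]]
[[np.float64(39.0), np.float64(-7.0), np.float64(-0.0)], [0, 0, np.float64(-0.049)]]
[[np.float64(39.0), np.float64(-5.0), np.float64(-0.0)], [0, 0, np.float64(-0.049)]]
[[np.float64(40.0), np.float64(-3.0), np.float64(-0.0)], [0, 0, np.float64(-0.049)]]
```

drive_tool:
  moves:
    - [[15,-11,0],[0,0,-0.03],0]
    - [[30,-22,0],[0,0,-0.046],0]
    - [[32,-20,0],[0,0,-0.046],0]
    - [[33,-18,0],[0,0,-0.046],0]
    - [[34,-17,0],[0,0,-0.046],0]
    - [[35,-15,0],[0,0,-0.046],0]
    - [[35,-14,0],[0,0,-0.046],0]
    - [[36,-12,0],[0,0,-0.046],0]
    - [[36,-11,0],[0,0,-0.046],0]
    - [[37,-9,0],[0,0,-0.046],0]
    - [[16,-12,0],[0,0,-0.03],0]

```text
time_s: 1.1
tool_pos: [0.3989, -0.325, 0.2446]
tool_rot: [180.0, -0.2, 42.4]
force: [0.5, 0.3, -0.3]
grip_width: 0.0873
grasp_force: 0.0
```

```bash
sed -i 's/for r in rows:print(r)/print(json.dumps(rows,default=float))/' plan.py; python3 plan.py '[[0.44,-0.05,0.244,61],[0.467,0.267,0.244,83.6]]'; python3 -c "
from h import *;o=env.get_obs();print(o['tool_pos'],o['tool_rot'],o['qpos'])"
```

```text
[[[31.0, -25.0, 0.0], [0, 0, -0.046]], [[32.0, -24.0, 0.0], [0, 0, -0.046]], [[33.0, -22.0, 0.0], [0, 0, -0.046]], [[34.0, -21.0, 0.0], [0, 0, -0.046]], [[35.0, -19.0, 0.0], [0, 0, -0.046]], [[36.0, -17.0, 0.0], [0, 0, -0.046]], [[37.0, -16.0, 0.0], [0, 0, -0.046]], [[36.0, -16.0, -0.0], [0, 0, -0.049]], [[37.0, -14.0, -0.0], [0, 0, -0.049]], [[38.0, -13.0, -0.0], [0, 0, -0.049]], [[38.0, -11.0, -0.0], [0, 0, -0.049]], [[39.0, -9.0, -0.0], [0, 0, -0.049]], [[39.0, -7.0, -0.0], [0, 0, -0.049]], [[39.0, -5.0, -0.0], [0, 0, -0.049]], [[40.0, -3.0, -0.0], [0, 0, -0.049]]]
[ 0.39893631 -0.32496944  0.24461131] [ 1.79969853e+02 -1.52810916e-01  4.24331480e+01] [ 57.09576597   2.81109043 -21.37646103 101.51290307   0.90860351
  75.81000081 -12.04592158]
```

drive_tool:
  moves:
    - [[31,-25,0],[0,0,-0.046],0]
    - [[32,-24,0],[0,0,-0.046],0]
    - [[33,-22,0],[0,0,-0.046],0]
    - [[34,-21,0],[0,0,-0.046],0]
    - [[35,-19,0],[0,0,-0.046],0]
    - [[36,-17,0],[0,0,-0.046],0]
    - [[37,-16,0],[0,0,-0.046],0]
    - [[36,-16,0],[0,0,-0.049],0]
    - [[37,-14,0],[0,0,-0.049],0]
    - [[38,-13,0],[0,0,-0.049],0]
    - [[38,-11,0],[0,0,-0.049],0]
    - [[39,-9,0],[0,0,-0.049],0]

```text
time_s: 2.1
tool_pos: [0.457, 0.1455, 0.2447]
tool_rot: [179.9, 0.1, 74.5]
force: [1.0, -0.2, -0.5]
grip_width: 0.0871
grasp_force: 0.0
```

drive_tool:
  moves:
    - [[39,-7,0],[0,0,-0.049],0]
    - [[39,-5,0],[0,0,-0.049],0]
    - [[25,-2,0],[0,0,-0.049],0]
    - [[12,-1,0],[0,0,0],0]
    - [[0,0,0],[0,0,0],0]

```text
time_s: 2.52
tool_pos: [0.4666, 0.2632, 0.2444]
tool_rot: [-179.9, -0.1, 83.2]
force: [-0.7, -0.5, -0.2]
grip_width: 0.0872
grasp_force: 0.0
```

Run:
```python
from h import *
o=env.get_obs();print(o['time_s'],o['tool_pos'],o['tool_rot'],o['qpos'].round(1))
c=env.get_calibration("wrist");p,d=env.read_camera("wrist");cv2.imwrite("pics/w1.png",p)
v,u=np.mgrid[:420,:560];x=(u-c["cx"])/c["fx"];y=(v-c["cy"])/c["fy"];r=np.hypot(x,y)+1e-9
k=np.tan(np.minimum(r,1.5))/r;P=np.stack([x*k*d,y*k*d,d],-1)@c["T"][:3,:3].T+c["T"][:3,3]
h=cv2.cvtColor(p,cv2.COLOR_BGR2HSV)
m=((h[...,0]<8)|(h[...,0]>172))&(h[...,1]>130)&(h[...,2]>60)&(d>0)&(r<1.4)
n,l,st,ce=cv2.connectedComponentsWithStats(m.astype(np.uint8));i=1+st[1:,4].argmax();m=l==i
q=P[m];t=q[q[:,2]>np.percentile(q[:,2],50)-.004];print(ce[i],st[i],np.percentile(q,[2,50,98],axis=0).round(4),cv2.minEnclosingCircle(t[:,:2].astype(np.float32)))
```

```text
2.5167 [0.46655356 0.2632266  0.24435714] [-1.79912789e+02 -1.34134570e-01  8.31651860e+01] [ 21.1  10.4 -58.6  97.9   9.   76.8 -46. ]
[273.65517241 216.72413793] [267 215  15   4  29] [[4.532e-01 2.200e-01 1.000e-04]
 [4.616e-01 2.469e-01 7.970e-02]
 [4.681e-01 2.485e-01 8.120e-02]] ((0.46164053678512573, 0.24718314409255981), 0.007161716464906931)
```

View pics/w1.png

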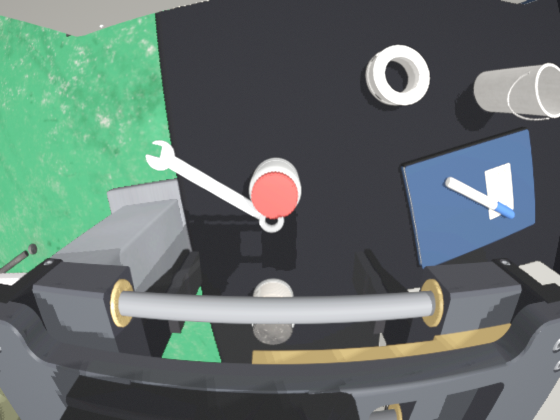

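The wrist view shows the red cap as a clear disc centred at about (275,194). The wrench ring (272,220) touches the jar foot in the picture, and the black cap is at (273,323). Depth seems to fail on the cap, so I'll intersect its ray with the cap-top plane.

Run:
```python
from h import *
p=cv2.imread("pics/w1.png");print(p[194,275]);c=env.get_calibration("wrist")
b=p[165:225,245:305].astype(int);m=((b[...,2]-b[...,1]>60)).astype(np.uint8)
n,l,st,ce=cv2.connectedComponentsWithStats(m);i=1+st[1:,4].argmax();print(st[i])
(cu,cv),R=cv2.minEnclosingCircle(np.argwhere(l==i)[:,::-1].astype(np.float32));cu+=245;cv+=165;print(cu,cv,R)
x=(cu-c["cx"])/c["fx"];y=(cv-c["cy"])/c["fy"];r=np.hypot(x,y);ray=c["T"][:3,:3]@np.array([x/r*np.sin(r),y/r*np.sin(r),np.cos(r)]);o=c["T"][:3,3]
print(o+ray*(.079-o[2])/ray[2], env.get_obs()["tool_pos"])
```

```text
[139 145 255]
[   6    7   47   47 1731]
274.5022716522217 194.94587516784668 23.849472045898438
[0.4652803  0.26579831 0.079     ] [0.46702139 0.26085311 0.24414901]
```

drive_tool:
  moves:
    - [[3,-1,20],[0,0,0],0]
    - [[2,0,36],[0,0,0],0]
    - [[0,0,38],[0,0,0],0]
    - [[0,0,36],[0,0,0],0]
    - [[0,0,24],[0,0,0],0]
    - [[0,0,12],[0,0,0],0]
    - [[0,0,6],[0,0,0],0]
    - [[0,0,0],[0,0,0],0]
    - [[0,0,0],[0,0,0],0]

```text
time_s: 3.32
tool_pos: [0.4685, 0.2647, 0.0738]
tool_rot: [179.9, -0.0, 82.8]
force: [0.6, 0.7, -0.0]
grip_width: 0.0868
grasp_force: 0.0
```

drive_tool:
  moves:
    - [[1,-3,2],[0,0,-0.01],0.2]
    - [[0,0,0],[0,0,0],0.35]
    - [[0,0,0],[0,0,0],0.5]
    - [[0,0,0],[0,0,0],0.6]
    - [[0,0,0],[0,0,0],0.7]
    - [[0,0,0],[0,0,0],0.7]
    - [[0,0,0],[0,0,0],0.7]
    - [[0,0,0],[0,0,0],0.7]
  newtons: 18

```text
time_s: 3.98
tool_pos: [0.4647, 0.2663, 0.0706]
tool_rot: [180.0, -0.0, 83.4]
force: [0.2, 0.2, 0.8]
grip_width: 0.052
grasp_force: 18.0
```

drive_tool:
  moves:
    - [[0,0,0],[0,0,0],0.75]
    - [[0,0,0],[0,0,0],0.75]
    - [[0,0,0],[0,0,0],0.75]
    - [[0,0,0],[0,0,0],0.75]

```text
time_s: 4.32
tool_pos: [0.4647, 0.2663, 0.0706]
tool_rot: [180.0, -0.0, 83.4]
force: [-0.1, -0.2, 2.2]
grip_width: 0.0519
grasp_force: 18.0
```

drive_tool:
  moves:
    - [[0,0,0],[0,0,0],0.3]
    - [[0,0,0],[0,0,0],0.25]
    - [[0,0,-3],[0,0,0],0.25]
    - [[0,0,-3],[0,0,0],0.25]
    - [[0,0,0],[0,0,0],0.5]
    - [[0,0,0],[0,0,0],0.75]
    - [[0,0,0],[0,0,0],0.75]
    - [[0,0,0],[0,0,0],0.75]
    - [[0,0,0],[0,0,0],0.75]
    - [[0,0,0],[0,0,0],0.75]

```text
time_s: 5.15
tool_pos: [0.4646, 0.2661, 0.0765]
tool_rot: [180.0, 0.0, 83.4]
force: [-0.1, 1.0, 0.5]
grip_width: 0.0515
grasp_force: 18.0
```

Run:
```python
from h import *
p,d=env.read_camera("scene");a=p[150:270,150:330];b,_=env.read_camera("wrist")
cv2.imwrite("pics/s2.png",np.hstack([cv2.resize(a,None,fx=2,fy=2,interpolation=cv2.INTER_CUBIC),b[130:370,160:420]]))
```

```text
(no output)
```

View pics/s2.png

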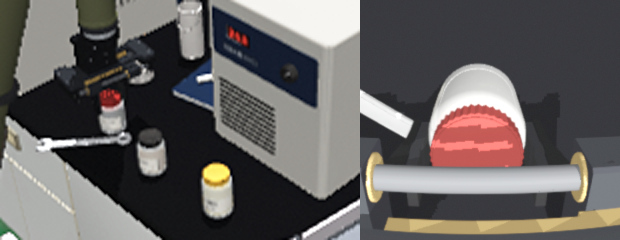

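Left: the gripper is on the red jar, with the wrench clear of the black and yellow jars. Right: the red cap sits centred between the fingers at about (475,140) in the composite, and the jar is upright. I'll lift and check the load.

drive_tool:
  moves:
    - [[0,0,-3],[0,0,0],0.75]
    - [[0,0,-8],[0,0,0],0.75]
    - [[0,0,-15],[0,0,0],0.75]
    - [[0,0,-25],[0,0,0],0.75]
    - [[0,0,-30],[0,0,0],0.75]
    - [[0,0,-25],[0,0,0],0.75]
    - [[0,0,-15],[0,0,0],0.75]
    - [[0,0,-9],[0,0,0],0.75]
    - [[0,0,0],[0,0,0],0.75]

```text
time_s: 6.0
tool_pos: [0.4653, 0.2668, 0.2087]
tool_rot: [179.8, -0.1, 83.4]
force: [-0.1, -0.4, -1.3]
grip_width: 0.0514
grasp_force: 18.0
```

```bash
python3 plan.py '[[0.44,0.02,0.21,83.6],[0.406,-0.285,0.21,83.6]]'
python3 - <<'E'
from h import *
b,_=env.read_camera("wrist");cv2.imwrite("pics/w3.png",b[100:400,100:480]);print(env.get_obs()["tool_pos"],env.get_obs()["qpos"])
E
```

```text
[[[-35.0, 0.0, -0.0], [0, 0, -0.0]], [[-35.0, 0.0, -0.0], [0, 0, -0.0]], [[-35.0, 0.0, -0.0], [0, 0, -0.0]], [[-35.0, 0.0, -0.0], [0, 0, -0.0]], [[-35.0, 0.0, -0.0], [0, 0, -0.0]], [[-35.0, 0.0, -0.0], [0, 0, -0.0]], [[-35.0, 0.0, -0.0], [0, 0, -0.0]], [[-38.0, 0.0, -0.0], [0, 0, -0.0]], [[-38.0, 0.0, -0.0], [0, 0, -0.0]], [[-38.0, 0.0, -0.0], [0, 0, -0.0]], [[-38.0, 0.0, -0.0], [0, 0, -0.0]], [[-38.0, 0.0, -0.0], [0, 0, -0.0]], [[-38.0, 0.0, -0.0], [0, 0, -0.0]], [[-38.0, 0.0, -0.0], [0, 0, -0.0]], [[-38.0, 0.0, -0.0], [0, 0, -0.0]]]
[0.46471477 0.26623085 0.2070362 ] [ 20.05710148  12.44471652 -58.70331409 100.83868872  11.16158408
  72.87631721 -47.94963015]
```

View pics/w3.png

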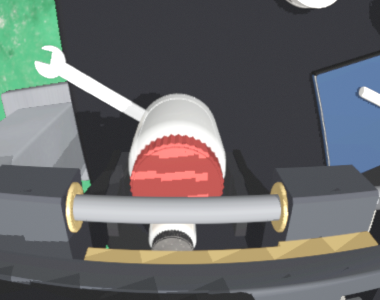

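The jar is lifted and hangs upright and centred in the grip (cap near (177,170)), and about 1.3 N of load shows. Now the carry to the apron.

drive_tool:
  moves:
    - [[-10,0,0],[0,0,0],0.75]
    - [[-20,0,0],[0,0,0],0.75]
    - [[-28,0,0],[0,0,0],0.75]
    - [[-34,0,0],[0,0,0],0.75]
    - [[-36,0,0],[0,0,0],0.75]
    - [[-36,0,0],[0,0,0],0.75]
    - [[-36,0,0],[0,0,0],0.75]
    - [[-36,0,0],[0,0,0],0.75]
    - [[-36,0,0],[0,0,0],0.75]
    - [[-36,0,0],[0,0,0],0.75]
    - [[-36,0,0],[0,0,0],0.75]
    - [[-36,0,0],[0,0,0],0.75]

```text
time_s: 7.05
tool_pos: [0.4193, -0.1129, 0.205]
tool_rot: [-179.9, -0.0, 83.4]
force: [1.7, 0.1, -0.7]
grip_width: 0.0514
grasp_force: 18.0
```

drive_tool:
  moves:
    - [[-36,0,0],[0,0,0],0.75]
    - [[-36,0,0],[0,0,0],0.75]
    - [[-34,0,0],[0,0,0],0.75]
    - [[-28,0,0],[0,0,0],0.75]
    - [[-20,0,0],[0,0,0],0.75]
    - [[-10,0,0],[0,0,0],0.75]
    - [[-5,0,0],[0,0,0],0.75]
    - [[0,0,0],[0,0,0],0.75]
    - [[0,0,0],[0,0,0],0.75]

```text
time_s: 7.8
tool_pos: [0.4018, -0.2776, 0.206]
tool_rot: [-179.9, -0.1, 83.5]
force: [-0.4, 0.1, -0.3]
grip_width: 0.0513
grasp_force: 18.0
```

```bash
cat > lane.py <<'E'
from h import *
y=np.radians(-6.4);O=np.array([.4657,-.294]);ex=np.array([np.cos(y),np.sin(y)]);ey=np.array([-ex[1],ex[0]])
o=env.get_obs();t=o["tool_pos"];print("t",o["time_s"],"lane",((t[:2]-O)@ex).round(4),((t[:2]-O)@ey).round(4),"z",t[2].round(4),"rot",o["tool_rot"].round(2),"F lane",(o["force"][:2]@ex).round(2),(o["force"][:2]@ey).round(2),o["force"][2].round(2),"w",o["grip_width"],o["grasp_force"],o["qpos"].round(0))
E
python3 lane.py
```

```text
t 7.8 lane -0.0653 0.0091 z 0.206 rot [-1.7995e+02 -7.0000e-02  8.3500e+01] F lane -0.39 0.03 -0.26 w 0.051278406178575396 17.995647919597104 [ 57.   1. -26. 108.   1.  71.  25.]
```

drive_tool:
  moves:
    - [[-2,0,10],[0,0,0],0.75]
    - [[-2,1,20],[0,0,0],0.75]
    - [[-2,0,26],[0,0,0],0.75]
    - [[0,0,26],[0,0,0],0.75]
    - [[0,0,18],[0,0,0],0.75]
    - [[0,0,10],[0,0,0],0.75]
    - [[0,0,6],[0,0,0],0.75]
    - [[0,0,2],[0,0,0],0.75]
    - [[0,0,0],[0,0,0],0.75]
    - [[0,0,0],[0,0,0],0.75]

```text
time_s: 8.63
tool_pos: [0.4027, -0.2856, 0.0896]
tool_rot: [179.9, 0.1, 83.4]
force: [0.4, -0.3, 0.3]
grip_width: 0.0516
grasp_force: 18.0
```

```bash
python3 lane.py
python3 - <<'E'
from h import *
b,_=env.read_camera("wrist");cv2.imwrite("pics/w4.png",b)
p,_=env.read_camera("scene");cv2.imwrite("pics/s4.png",cv2.resize(p[200:340,230:420],None,fx=4,fy=4,interpolation=cv2.INTER_CUBIC))
E
```

```text
t 8.6333 lane -0.0636 0.0013 z 0.0896 rot [1.799e+02 7.000e-02 8.343e+01] F lane 0.44 -0.26 0.27 w 0.05155297585597864 17.995614535175264 [ 56.   9. -26. 114.   5.  58.  22.]
```

View pics/w4.png

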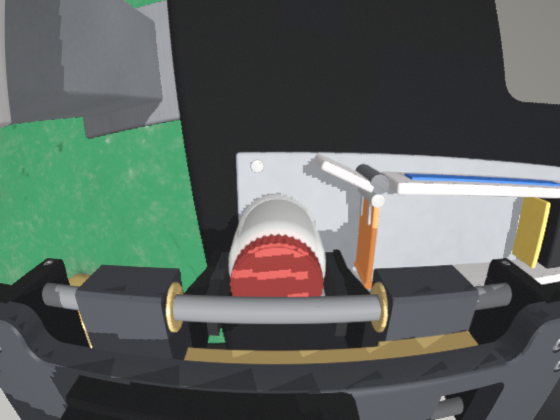

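The wrist view shows the jar over the apron, with its cap at (277,272). It lines up with the lane: orange gate at (366,240), left guide at (350,175), plate at (530,230). Now down to contact.

drive_tool:
  moves:
    - [[1,0,2],[0,0,0],0.75]
    - [[1,0,2],[0,0,0],0.75]
    - [[0,0,1],[0,0,0],0.75]
    - [[0,0,1],[0,0,0],0.75]
    - [[0,0,0],[0,0,0],0.75]
    - [[0,0,0],[0,0,0],0.75]

```text
time_s: 9.23
tool_pos: [0.4021, -0.2833, 0.0825]
tool_rot: [-180.0, 0.0, 83.4]
force: [0.4, 0.0, -0.7]
grip_width: 0.051
grasp_force: 18.0
```

```bash
python3 lane.py
```

```text
t 9.2333 lane -0.0644 0.0035 z 0.0825 rot [-180.      0.     83.41] F lane 0.36 0.06 -0.65 w 0.050965822001664295 17.997517721378244 [ 56.   9. -26. 115.   5.  57.  22.]
```

drive_tool:
  moves:
    - [[0,0,1],[0,0,0],0.75]
    - [[0,0,0],[0,0,0],0.75]
    - [[0,0,0],[0,0,0],0.75]

```text
time_s: 9.48
tool_pos: [0.4022, -0.2834, 0.0824]
tool_rot: [-180.0, 0.0, 83.4]
force: [-1.2, 1.6, 5.3]
grip_width: 0.0512
grasp_force: 18.0
```

drive_tool:
  moves:
    - [[0,3,-0.8],[0,0,0],0.75]
    - [[0,5,0],[0,0,0],0.75]
    - [[0,5,0],[0,0,0],0.75]
    - [[0,5,0],[0,0,0],0.75]
    - [[0,4,0],[0,0,0],0.75]
    - [[0,4,0],[0,0,0],0.75]
    - [[0,4,0],[0,0,0],0.75]
    - [[0,4,0],[0,0,0],0.75]
    - [[0,3,0],[0,0,0],0.75]
    - [[0,0,0],[0,0,0],0.75]

```text
time_s: 10.32
tool_pos: [0.4382, -0.2876, 0.0824]
tool_rot: [-179.8, -0.0, 83.4]
force: [-5.3, 0.9, 8.3]
grip_width: 0.0514
grasp_force: 18.0
```

```bash
python3 lane.py
```

```text
t 10.3167 lane -0.028 0.0033 z 0.0824 rot [-1.7983e+02 -1.0000e-02  8.3420e+01] F lane -5.35 0.29 8.27 w 0.051429184613819914 17.995696947618853 [ 54.  13. -26. 111.   7.  58.  18.]
```

drive_tool:
  moves:
    - [[0,0,-0.8],[0,0,0],0.75]
    - [[0,0,0],[0,0,0],0.75]

```text
time_s: 10.48
tool_pos: [0.4381, -0.2875, 0.0826]
tool_rot: [-179.9, -0.0, 83.4]
force: [-4.4, -0.9, 1.3]
grip_width: 0.0514
grasp_force: 18.0
```

drive_tool:
  moves:
    - [[0,3,-0.1],[0,0,0],0.75]
    - [[0,4,-0.1],[0,0,0],0.75]
    - [[0,4,-0.1],[0,0,0],0.75]
    - [[0,4,0],[0,0,0],0.75]
    - [[0,3,-0.1],[0,0,0],0.75]
    - [[0,2,0],[0,0,0],0.75]
    - [[0,0,0],[0,0,0],0.75]

```text
time_s: 11.07
tool_pos: [0.4539, -0.2903, 0.0825]
tool_rot: [-179.4, -0.0, 83.4]
force: [-13.7, 0.6, 8.6]
grip_width: 0.0513
grasp_force: 18.0
```

```bash
python3 lane.py
```

```text
t 11.0667 lane -0.0121 0.0024 z 0.0825 rot [-1.7938e+02 -1.0000e-02  8.3360e+01] F lane -13.7 -0.93 8.56 w 0.05134991710016499 17.98783900158014 [ 53.  15. -26. 108.   8.  59.  17.]
```

Run:
```python
from h import *
b,_=env.read_camera("wrist");p,_=env.read_camera("scene");t,_=env.read_camera("top")
A=b[140:340,200:500];B=cv2.resize(p[215:315,255:405],None,fx=2.6,fy=2.6,interpolation=cv2.INTER_CUBIC);C=cv2.resize(t[140:265,290:390],None,fx=4,fy=4,interpolation=cv2.INTER_CUBIC)
I=np.zeros((600,800,3),np.uint8);I[:200*13//10,:390]=cv2.resize(A,(390,260),interpolation=cv2.INTER_CUBIC);I[265:525,:390]=B;I[:500,395:795]=C;cv2.imwrite("pics/c5.png",I)
```

```text
(no output)
```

View pics/c5.png

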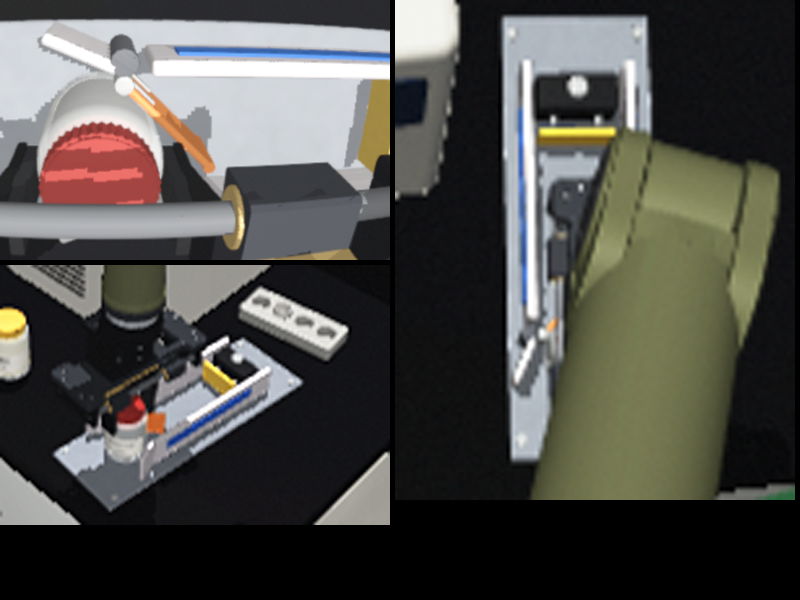

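The wrist view shows the gate partly open. The jar's left flank is very near the hinge post at about (122,75), so the jar is too far left. I'll back off a little, raise slightly and shift right.

drive_tool:
  moves:
    - [[0,-3,-0.5],[0,0,0],0.75]
    - [[-2,-2,-0.3],[0,0,0],0.75]
    - [[-2,0,0],[0,0,0],0.75]
    - [[0,0,0],[0,0,0],0.75]
    - [[0,0,0],[0,0,0],0.75]

```text
time_s: 11.63
tool_pos: [0.4517, -0.2933, 0.0832]
tool_rot: [-179.8, -0.0, 83.4]
force: [-5.6, -0.1, -0.6]
grip_width: 0.0515
grasp_force: 18.0
```

```bash
python3 lane.py
python3 - <<'E'
from h import *
p=cv2.imread("pics/top0.png");d=np.load("pics/top0.npy");W=world(d,env.get_calibration("top"))
y=np.radians(-6.4);O=np.array([.4657,-.294]);ex=np.array([np.cos(y),np.sin(y)]);ey=np.array([-ex[1],ex[0]])
q=W-np.array([*O,0]);X=q[...,:2]@ex;Y=q[...,:2]@ey;Z=W[...,2]
for lo,hi in((.03,.08),(.08,.13)):
    m=(Z>.040)&(Z<.055)&(X>lo)&(X<hi)&(abs(Y)<.07)
    for s in(1,-1):
        v=s*Y[m&(s*Y>0)];print(lo,s,np.percentile(v,[2,50,98]).round(4),len(v))
b,db=None,None
E
```

```text
t 11.6333 lane -0.0139 -0.0009 z 0.0832 rot [-1.7982e+02 -3.0000e-02  8.3380e+01] F lane -5.57 -0.72 -0.57 w 0.05153979535835142 17.982522459933534 [ 53.  15. -26. 109.   8.  58.  17.]
0.03 1 [0.0389 0.0424 0.0474] 45
0.03 -1 [0.0308 0.0352 0.0392] 47
0.08 1 [0.0403 0.0437 0.0472] 49
0.08 -1 [0.0308 0.0345 0.0384] 48
```

drive_tool:
  moves:
    - [[0,2,0],[0,0,0],0.75]
    - [[0,2,0],[0,0,0],0.75]
    - [[0,2,0],[0,0,0],0.75]
    - [[0,0,0],[0,0,0],0.75]

```text
time_s: 11.97
tool_pos: [0.4575, -0.2944, 0.0832]
tool_rot: [-179.8, 0.0, 83.4]
force: [-6.4, -0.7, -0.2]
grip_width: 0.0515
grasp_force: 18.0
```

```bash
python3 lane.py
```

```text
t 11.9667 lane -0.0081 -0.0013 z 0.0832 rot [-1.7978e+02  1.0000e-02  8.3390e+01] F lane -6.27 -1.44 -0.22 w 0.05145722338867166 17.98510937631363 [ 53.  16. -26. 108.   8.  59.  17.]
```

drive_tool:
  moves:
    - [[0,3,0],[0,0,0],0.75]
    - [[0,3,0],[0,0,0],0.75]
    - [[0,3,0],[0,0,0],0.75]
    - [[0,3,0],[0,0,0],0.75]
    - [[0,0,0],[0,0,0],0.75]

```text
time_s: 12.38
tool_pos: [0.4703, -0.297, 0.0838]
tool_rot: [-179.9, 0.1, 83.4]
force: [-5.4, -3.1, -0.6]
grip_width: 0.0515
grasp_force: 18.0
```

```bash
python3 lane.py
```

```text
t 12.3833 lane 0.0049 -0.0024 z 0.0838 rot [-1.7991e+02  1.0000e-01  8.3360e+01] F lane -4.98 -3.7 -0.58 w 0.051481416301396035 17.990558514429722 [ 52.  17. -26. 106.   9.  59.  16.]
```

drive_tool:
  moves:
    - [[1,3,0.3],[0,0,0],0.75]
    - [[1,4,0.2],[0,0,0],0.75]
    - [[0,4,0],[0,0,0],0.75]
    - [[0,4,0],[0,0,0],0.75]
    - [[0,4,0],[0,0,0],0.75]
    - [[0,4,0],[0,0,0],0.75]
    - [[0,2,0],[0,0,0],0.75]
    - [[0,0,0],[0,0,0],0.75]

```text
time_s: 13.05
tool_pos: [0.4967, -0.2981, 0.0839]
tool_rot: [179.9, 0.1, 83.4]
force: [-3.1, -3.8, 1.6]
grip_width: 0.0511
grasp_force: 18.0
```

```bash
python3 lane.py
```

```text
t 13.05 lane 0.0312 -0.0006 z 0.0839 rot [1.7992e+02 1.3000e-01 8.3360e+01] F lane -2.7 -4.16 1.59 w 0.05113211838636968 17.99479526176583 [ 50.  19. -26. 103.  10.  60.  14.]
```

drive_tool:
  moves:
    - [[0,4,0],[0,0,0],0.75]
    - [[0,5,0],[0,0,0],0.75]
    - [[0,5,0],[0,0,0],0.75]
    - [[0,5,0],[0,0,0],0.75]
    - [[0,5,0],[0,0,0],0.75]
    - [[0,5,0],[0,0,0],0.75]
    - [[0,5,0],[0,0,0],0.75]
    - [[0,4,0],[0,0,0],0.75]
    - [[0,2,0],[0,0,0],0.75]
    - [[0,0,0],[0,0,0],0.75]

```text
time_s: 13.88
tool_pos: [0.538, -0.3006, 0.0842]
tool_rot: [179.8, 0.0, 83.5]
force: [1.5, -3.5, -1.4]
grip_width: 0.0516
grasp_force: 18.0
```

```bash
python3 lane.py
```

```text
t 13.8833 lane 0.0726 0.0015 z 0.0842 rot [179.79   0.    83.46] F lane 1.93 -3.34 -1.41 w 0.051637864802616326 18.003369618672878 [ 48.  23. -26.  98.  11.  61.  12.]
```

drive_tool:
  moves:
    - [[0,3,0.3],[0,0,0],0.75]
    - [[0,4,0.3],[0,0,0],0.75]
    - [[0,4,0.2],[0,0,0],0.75]
    - [[0,4,0],[0,0,0],0.75]
    - [[0,4,0],[0,0,0],0.75]
    - [[0,4,0],[0,0,0],0.75]
    - [[0,4,0],[0,0,0],0.75]
    - [[0,3,0],[0,0,0],0.75]
    - [[0,3,0],[0,0,0],0.75]
    - [[0,0,0],[0,0,0],0.75]

```text
time_s: 14.72
tool_pos: [0.5695, -0.3043, 0.0829]
tool_rot: [180.0, -0.0, 83.4]
force: [-0.5, 0.5, -1.8]
grip_width: 0.0516
grasp_force: 18.0
```

```bash
python3 lane.py
```

```text
t 14.7167 lane 0.1043 0.0013 z 0.0829 rot [ 1.7997e+02 -2.0000e-02  8.3440e+01] F lane -0.53 0.48 -1.81 w 0.05155325207219158 17.998020480154082 [ 46.  27. -25.  93.  13.  63.  10.]
```

drive_tool:
  moves:
    - [[0,2,0],[0,0,0],0.75]
    - [[0,2,0],[0,0,0],0.75]
    - [[0,2,0],[0,0,0],0.75]
    - [[0,2,0],[0,0,0],0.75]
    - [[0,2,0],[0,0,0],0.75]
    - [[0,2,0],[0,0,0],0.75]
    - [[0,1,0],[0,0,0],0.75]
    - [[0,0,0],[0,0,0],0.75]

```text
time_s: 15.38
tool_pos: [0.582, -0.3061, 0.083]
tool_rot: [180.0, 0.0, 83.4]
force: [0.0, 0.5, -1.3]
grip_width: 0.0514
grasp_force: 18.0
```

drive_tool:
  moves:
    - [[0,1,0],[0,0,0],0.75]
    - [[0,1,0],[0,0,0],0.75]
    - [[0,1,0],[0,0,0],0.75]
    - [[0,1,0],[0,0,0],0.75]
    - [[0,0,0],[0,0,0],0.75]
    - [[0,0,0],[0,0,0],0.75]

```text
time_s: 15.88
tool_pos: [0.5857, -0.3065, 0.0831]
tool_rot: [180.0, 0.0, 83.4]
force: [-0.0, 1.5, -1.0]
grip_width: 0.0515
grasp_force: 18.0
```

```bash
python3 lane.py
```

```text
t 15.8833 lane 0.1206 0.0009 z 0.0831 rot [180.     0.    83.41] F lane -0.2 1.49 -0.96 w 0.05151945279171313 17.99713766842615 [ 45.  29. -25.  91.  13.  64.  10.]
```

drive_tool:
  moves:
    - [[0,1,0],[0,0,0],0.75]
    - [[0,1,0],[0,0,0],0.75]
    - [[0,1,0],[0,0,0],0.75]
    - [[0,1,0],[0,0,0],0.75]
    - [[0,0,0],[0,0,0],0.75]

```text
time_s: 16.3
tool_pos: [0.5896, -0.307, 0.083]
tool_rot: [-180.0, 0.0, 83.4]
force: [-0.4, -0.9, 0.2]
grip_width: 0.0517
grasp_force: 18.0
```

drive_tool:
  moves:
    - [[0,1,0],[0,0,0],0.75]
    - [[0,1,0],[0,0,0],0.75]
    - [[0,0,0],[0,0,0],0.75]
    - [[0,0,0],[0,0,0],0.75]

```text
time_s: 16.63
tool_pos: [0.5909, -0.3073, 0.0829]
tool_rot: [-179.9, 0.0, 83.4]
force: [-3.0, -0.6, 0.9]
grip_width: 0.0515
grasp_force: 18.0
```

```bash
python3 lane.py
```

```text
t 16.6333 lane 0.1259 0.0007 z 0.0829 rot [-1.7991e+02  1.0000e-02  8.3400e+01] F lane -2.9 -0.95 0.91 w 0.05154300798031425 17.98674589226721 [ 44.  29. -25.  90.  13.  64.   9.]
```

The plate is felt at lane x≈0.1255. I'll push it in 1 mm at a time.

drive_tool:
  moves:
    - [[0,1,0],[0,0,0],0.75]
    - [[0,1,0],[0,0,0],0.75]
    - [[0,0,0],[0,0,0],0.75]
    - [[0,0,0],[0,0,0],0.75]

```text
time_s: 16.97
tool_pos: [0.5931, -0.3075, 0.0829]
tool_rot: [-179.9, 0.0, 83.4]
force: [-4.2, 0.1, 1.1]
grip_width: 0.0513
grasp_force: 18.0
```

drive_tool:
  moves:
    - [[0,1,0],[0,0,0],0.75]
    - [[0,1,0],[0,0,0],0.75]
    - [[0,0,0],[0,0,0],0.75]
    - [[0,0,0],[0,0,0],0.75]

```text
time_s: 17.3
tool_pos: [0.5948, -0.3077, 0.0829]
tool_rot: [-179.9, 0.0, 83.4]
force: [-5.7, -0.1, 1.8]
grip_width: 0.0513
grasp_force: 18.0
```

```bash
python3 lane.py
```

```text
t 17.3 lane 0.1298 0.0007 z 0.0829 rot [-1.799e+02  1.000e-02  8.340e+01] F lane -5.64 -0.73 1.83 w 0.05131719350542549 17.984126418305095 [ 44.  30. -25.  89.  13.  64.   9.]
```

drive_tool:
  moves:
    - [[0,1,0],[0,0,0],0.75]
    - [[0,0,0],[0,0,0],0.75]
    - [[0,0,0],[0,0,0],0.75]

```text
time_s: 17.55
tool_pos: [0.5956, -0.3078, 0.0828]
tool_rot: [-179.9, 0.0, 83.4]
force: [-6.7, 0.3, 2.7]
grip_width: 0.0516
grasp_force: 18.0
```

drive_tool:
  moves:
    - [[0,1,0],[0,0,0],0.75]
    - [[0,0,0],[0,0,0],0.75]
    - [[0,0,0],[0,0,0],0.75]

```text
time_s: 17.8
tool_pos: [0.596, -0.308, 0.0828]
tool_rot: [-179.8, 0.0, 83.4]
force: [-7.7, 0.7, 3.3]
grip_width: 0.0513
grasp_force: 18.0
```

```bash
python3 lane.py
```

```text
t 17.8 lane 0.1311 0.0006 z 0.0828 rot [-179.81    0.     83.39] F lane -7.78 -0.15 3.28 w 0.05130790235301405 17.98506608378375 [ 44.  30. -25.  89.  14.  64.   9.]
```

drive_tool:
  moves:
    - [[0,1,0],[0,0,0],0.75]
    - [[0,0,0],[0,0,0],0.75]
    - [[0,0,0],[0,0,0],0.75]

```text
time_s: 18.05
tool_pos: [0.5962, -0.3081, 0.0827]
tool_rot: [-179.7, 0.0, 83.4]
force: [-8.6, 0.9, 5.0]
grip_width: 0.0515
grasp_force: 18.0
```

```bash
python3 lane.py
```

```text
t 18.05 lane 0.1313 0.0006 z 0.0827 rot [-179.7     0.     83.39] F lane -8.66 -0.06 5.0 w 0.051489985156659285 17.984778724203352 [ 44.  30. -25.  89.  14.  64.   9.]
```

drive_tool:
  moves:
    - [[0,1,-0.3],[0,0,0],0.75]
    - [[0,0,0],[0,0,0],0.75]
    - [[0,0,0],[0,0,0],0.75]

```text
time_s: 18.3
tool_pos: [0.5964, -0.3081, 0.0827]
tool_rot: [-179.6, -0.0, 83.4]
force: [-10.5, 2.5, 4.6]
grip_width: 0.0512
grasp_force: 18.0
```

```bash
python3 lane.py
```

```text
t 18.3 lane 0.1314 0.0006 z 0.0827 rot [-1.7959e+02 -1.0000e-02  8.3380e+01] F lane -10.72 1.33 4.59 w 0.05117262886081482 17.98525055288337 [ 44.  30. -25.  89.  14.  65.   9.]
```

Force is up 2 N with almost no motion, so the plate is at its stop. I'll ease off, then let go.

drive_tool:
  moves:
    - [[0,-1,0],[0,0,0],0.75]
    - [[0,-1,0],[0,0,0],0.75]
    - [[0,-1,0],[0,0,0],0.75]
    - [[0,0,0.3],[0,0,0],0.75]
    - [[0,0,0],[0,0,0],0.75]

```text
time_s: 18.72
tool_pos: [0.5954, -0.308, 0.0827]
tool_rot: [-179.9, 0.0, 83.4]
force: [-6.0, 0.8, 2.0]
grip_width: 0.0514
grasp_force: 18.0
```

```bash
python3 lane.py
```

```text
t 18.7167 lane 0.1305 0.0005 z 0.0827 rot [-1.7987e+02  1.0000e-02  8.3390e+01] F lane -6.05 0.13 1.96 w 0.051415742538065086 17.981159098853823 [ 44.  30. -25.  89.  13.  64.   9.]
```

drive_tool:
  moves:
    - [[0,0,0],[0,0,0],0.35]
    - [[0,0,0],[0,0,0],0.25]
    - [[0,0,0],[0,0,0],0.15]
    - [[0,0,0],[0,0,0],0.05]
    - [[0,0,0],[0,0,0],0]
    - [[0,0,0],[0,0,0],0]
    - [[0,0,0],[0,0,0],0]
    - [[0,0,0],[0,0,0],0]

```text
time_s: 19.38
tool_pos: [0.5972, -0.3078, 0.0833]
tool_rot: [179.9, 0.0, 83.4]
force: [0.6, -0.2, 0.5]
grip_width: 0.0855
grasp_force: 0.0
```

```bash
python3 lane.py
```

```text
t 19.3833 lane 0.1322 0.001 z 0.0833 rot [1.7993e+02 1.0000e-02 8.3430e+01] F lane 0.61 -0.15 0.51 w 0.08549103267219871 0.0 [ 44.  30. -25.  89.  13.  64.   9.]
```

drive_tool:
  moves:
    - [[0,-2,-4],[0,0,0],0]
    - [[0,-1,-10],[0,0,0],0]
    - [[0,0,-18],[0,0,0],0]
    - [[0,0,-24],[0,0,0],0]
    - [[0,0,-24],[0,0,0],0]
    - [[0,-5,-20],[0,0,0],0]
    - [[0,-15,-10],[0,0,0],0]
    - [[0,-25,0],[0,0,0],0]
    - [[0,-30,0],[0,0,0],0]
    - [[0,-30,0],[0,0,0],0]
    - [[0,-20,0],[0,0,0],0]
    - [[0,-10,0],[0,0,0],0]

```text
time_s: 20.38
tool_pos: [0.457, -0.2923, 0.1941]
tool_rot: [-180.0, 0.1, 83.3]
force: [-0.4, 0.2, 0.6]
grip_width: 0.087
grasp_force: 0.0
```

drive_tool:
  moves:
    - [[-15,0,0],[0,0,0],0]
    - [[-30,0,0],[0,0,0],0]
    - [[-36,0,0],[0,0,0],0]
    - [[-36,0,0],[0,0,0],0]
    - [[-36,0,0],[0,0,0],0]
    - [[-30,0,0],[0,0,0],0]
    - [[-15,0,0],[0,0,0],0]
    - [[0,0,0],[0,0,0],0]
    - [[0,0,0],[0,0,0],0]

```text
time_s: 21.13
tool_pos: [0.437, -0.4898, 0.1927]
tool_rot: [180.0, -0.0, 83.3]
force: [-0.9, 1.1, 0.3]
grip_width: 0.0872
grasp_force: 0.0
```

Run:
```python
from h import *
p,d=env.read_camera("top");cv2.imwrite("pics/t6.png",cv2.resize(p[140:265,230:430],None,fx=4,fy=4,interpolation=cv2.INTER_CUBIC))
```

```text
(no output)
```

View pics/t6.png

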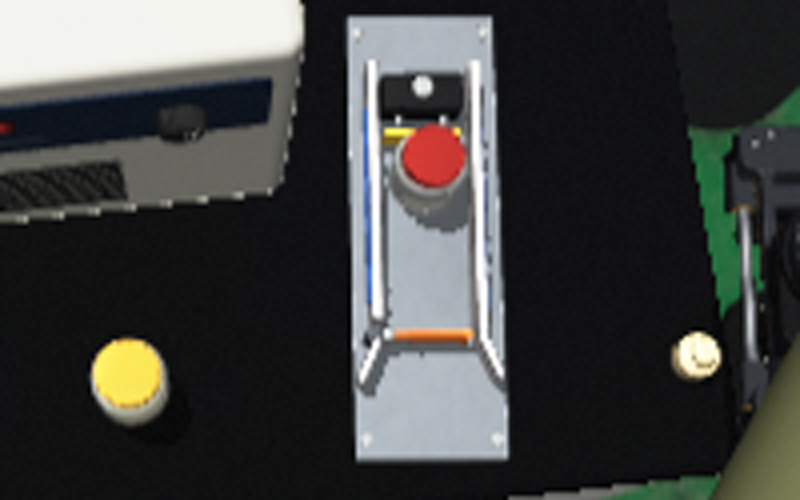

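The final view shows the jar upright in the lane at (430,165) against the plate, with the orange gate shut straight across at (430,335). The yellow jar and brass weight have not moved, and the arm is clear.

```bash
python3 -c "
from cell import env
print(env.sign_off())"
```

```text
the job is handed in; nothing more can be done
None
```

The red-capped jar is in the reader, standing upright with the gate shut behind it. The plate was pushed until the force rose with almost no further motion, so I took that as its stop (about 11 N at the wrist). The highest push read was about 14 N, when the jar caught near the gate hinge and I shifted it right. I did not touch the other jars or the weight, and it was handed in at about 21 s; sign-off returned no verdict.

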